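# Tidy the spice carousel: clip away, salt to the front

### The job

Tidy the spice carousel: lay the pink bag clip in the open drawer in its base and slide the drawer fully shut, then turn the carousel by its black knob until the salt shaker stands squarely at the front, on the drawer side. Keep every jar standing in its well and do not disturb the other things on the worktop. Finish while still gripping the knob and holding the carousel still there: do not let go.

Things in the scene. Friction and masses are not known exactly. Their poses are not given: they have to be found in the camera images.
- station: fixed bamboo box, base of the spice carousel, 210 mm deep (x), 200 wide (y), 70 high. Origin on the worktop under its middle; -x points out of its front, where the drawer comes out; z up. Front edge at x = -100 mm, back at +110 mm. It does not move. The carousel's axis is upright at x = +15 mm, y = 0 in this frame
- drawer (a joint): opening of the drawer, m: 0 shut, 0.12 fully open (starts 0.105 to 0.12). Slides along the station's x (opens to -x), stays where left, about 2 N to push. Its plain front panel (flat dark round mark on it) is 198 mm wide, 10 thick, from 7 to 65 mm above the worktop; outer face at station x = -110 mm minus the opening
- drawer_floor (a point): point on the drawer's inner floor, axes as the station's; at station x = minus the opening, y = 0, 12 mm above the worktop. In its frame the inside spans x = -100 (front panel) to +86 mm, y = -82 to +82 mm; sides 6 mm thick, 36 mm above the floor, front panel 53 mm. The part in front of the station's front edge is open from above
- clip: loose pink plastic bag clip (like a clothes peg), a bar 72 mm long (its y), 15 mm wide (its x), 12 mm high; origin at the centre of its underside. Starts lying on the worktop right of the station; 12 to 21 g
- carousel (a joint): angle the turntable has turned since the start, rad, 0 at first, anticlockwise from above positive; stops at +-6.2; stays where left, friction 0.06 N m. Bamboo disc 176 mm across, top 90 mm above the worktop, with four ring wells (inner diameter 48, 26 mm deep) a quarter turn apart, centres 55 mm from the axis; jars stand in them. At the start one is within 0.5 rad of the front
- knob: black round knob on top of the carousel's steel centre post, fixed to the turntable and on its axis: 36 mm diameter, 40 mm high. Origin at the centre of its underside, 204 mm above the worktop (top at 244 mm); the straight side to grip runs from 6 to 36 mm above the origin. It stands above the jars, whose tops are at most 196 mm above the worktop
- salt_shaker: salt shaker, clear with grey top and grey contents, the only jar on the carousel without a green cap; 44 mm across, 90 mm high; origin at the centre of its underside, z up. Stands loose in one of the wells, never the one nearest the front at the start
- spice_1: spice jar with a green cap and a printed wrap label, 46 mm across, 106 mm high; origin at the centre of its underside, z up. Stands loose in one of the carousel's four wells
- spice_2: spice jar with a green cap and a printed wrap label, 46 mm across, 106 mm high; origin at the centre of its underside, z up. Stands loose in one of the carousel's four wells
- spice_3: spice jar with a green cap and a printed wrap label, 46 mm across, 106 mm high; origin at the centre of its underside, z up. Stands loose in one of the carousel's four wells
- mug_b: pale blue mug upside down, 83x110x92 mm, at the right, standing by on the worktop, to be left alone; origin at the centre of its underside
- sugar_tin: green-grey tin with wooden lid, 87x87x110 mm, at the right, standing by on the worktop, to be left alone; origin at the centre of its underside
- honey_jar: amber jar with dark label, 64x64x109 mm, behind the station, standing by on the worktop, to be left alone; origin at the centre of its underside

How it is judged:
By the outcome, as a careful person would: the job done as asked, in the order asked, and still so for the second after the job is handed in, while the arm keeps its last pose, push and grip.
It also fails if it takes over 72 s, if anything falls off the work surface, if the arm or the gripper's body presses on something with over 40 N, if the wrist force passes 120 N, or if a joint passes its speed limit or range.

### The arm

A 7-joint arm with a two-finger parallel gripper is mounted at the origin on a cart in front of the work surface, level with it; the furniture and walls round the work are solid. World frame = base frame: x ahead of the robot, y to its left, z up, the work surface at z = 0. Lengths are in mm, angles in rad, forces in N, time in s.
With the tool pointing down it reaches from about 400 to 850 mm from the base axis. Payload 4.4 kg.
Tool frame: the origin (TCP) lies midway between the tips of the shut fingers; the grasp point (between the pads) lies env.pinch_z behind it (env.pinch_z is the distance from the TCP to the grasp point, in mm); z points along the fingers, y is the line along which they close (so a half turn about z gives the same grasp; the last joint's range is limited). The gripper opens to 94 mm and grips with 3 to 60 N. Pads are 16 mm wide; open, the fingers measure 119 mm over their backs; the gripper's body (75 mm by 177 mm) begins 78 mm behind the grasp point.
Start: joints at [-1.301, 0.628, 0.038, 1.517, -0.027, 0.996, -0.02], TCP at [214.167, 613.719, 205.478] pointing down, gripper open.
Joint ranges: [-3.06, 3.06], [-0.37, 2.12], [-1.25, 1.32], [0.18, 2.47], [-1.1, 4.24], [0.23, 1.98], [-2.94, 2.94]. Speed limits (rad/s): [2.57, 2.57, 3.14, 3.14, 3.14, 3.14, 3.14].

### API

Orientations are given as a rotation vector (axis times angle).
In Python, from rig import sensors, vision, env gives the robot as it stands.
- The arm moves only by the shell command python3 -m crank 'ROWS' [FORCE]. ROWS is JSON, a list of rows, each an object of numbers: "x", "y", "z": the shift along the tool's x, y, z in m; "ax", "ay", "az": the turn, a rotation vector about the tool's x, y, z in degrees; "gripper": the finger opening in m, from 0 to 0.094. A call has 1 to 8 rows; each row shifts and turns the commanded pose from where the row before left it, along the tool's axes as they then stand; what a row does not reach is not made up. A row lasts 1/10 s, in which the tool goes at most 50 mm and 8.59 degrees, less where a joint would pass 70% of its speed; a pose out of reach is approached as far as the arm can. A call is refused whole if a number of a shift passes 0.05 or a number of a turn 8.59, either way. A call with a gripper value outside its range is refused whole. The fingers move at their own pace and stop on an object; FORCE is the grip in N (left out, the last holds). Time passes only in rows, so rows that do not move let the fingers close. It gives the time, the measured TCP pose, the force, the opening and the grip force at its end, in the units of the state.
- sensors.get_state(): the state, without advancing time (a new reading comes with each control period).
- vision.get_image(name): name is "side" or "top"; returns a dict with "pixels" (384x512x3 uint8, blue, green, red), "fov_y" (degrees; the focal length in pixels is half the picture's height over the tangent of half this angle, whatever the lens; pixels are square), "cx", "cy" (the principal point, pixels), "cam_to_world" (4x4, takes a point from camera to world coordinates). Camera axes: x right, y up, looking along -z (the intrinsics and any distortion apply to the point x, -y, -z); pixel columns grow to the right and rows downward; lengths in mm; the calibration is good to about 2 mm. A picture is of the moment at which its call begins. There is no depth.
- env.job_done(): hands the job in; it is judged then, once.
Trained networks look in a picture, given as the dict that the camera call returned (one of the last four; its "shot" number tells which), for a name from the list of things; names that differ only in an ending like _2 or _b are one class to them, and where a whole thing is asked for, a point or a joint stands for the part that bears it (a point fixed in the world has none). Each returns a list of dicts, best first, with "score" (0 to 1); they miss things now and then, are a little off and sometimes report something else, mostly with a low value. They report only what shows in the picture. A call takes as long as a camera call.
- vision.look_for(picture, query): "location" ([x, y, z] in mm, in world coordinates, good to about 4 mm: the middle of the surface that is visible of it).
The state is a dict: "time": time; "joint_positions": joint angles; "qd": joint speeds; "joint_efforts": joint torques, N m; "eef_pos": TCP position; "eef_rot": TCP orientation; "wrist_force": force on the tool from outside, world axes, zero at the start; "moment": the same for the moment, N m; "gripper_width": opening from 0.0 (shut) to 1.0 (fully open); "grasp_force": force on a finger pad.
Only numpy, scipy, OpenCV 4.12 (cv2) and the standard library are available. Lean on these libraries where they do the work, as an engineer would, in place of code of your own. Each camera call takes 0.05 s, during which the arm holds its last target. There are 200 camera calls.

## Working session

There is one attempt and no reset: what is moved stays moved. The work goes in short steps, Python scripts to look and compute and a shell command to move; the robot and the scene stay as the last step left them, time stands still between calls to the robot, and variables do not carry over. Pictures are saved under pics/ and viewed, at most 10 in all, crops included, and the job is handed in when it is done.

```bash
mkdir -p pics; ls
python3 - <<'E'
from rig import sensors, vision, env
import cv2,numpy as np
s=sensors.get_state(); print(s['eef_pos'],s['eef_rot'],s['time'],env.pinch_z)
for n in ['top','side']:
    p=vision.get_image(n); cv2.imwrite(f'pics/{n}0.png',p['pixels'])
    print(n,p['fov_y'],p['cx'],p['cy'],np.round(p['cam_to_world'],3).tolist(),[k for k in p if k!='pixels'])
    for q in ['station','drawer','clip','knob','salt_shaker','spice_1','mug_b','sugar_tin','honey_jar']:
        print(q,[(np.round(d['location']).tolist(),round(d['score'],2)) for d in vision.look_for(p,q)[:4]])
E
```

```text
pics
[213.95070127 613.08212666 204.57918417] [-5.24900729e-01 -3.09716891e+00  2.89413809e-03] 0.0 18.8
top 50.49350151732816 256.20085003463043 189.03487324827728 [[0.014, 0.987, -0.163, 442.706], [-1.0, 0.018, 0.018, -242.575], [0.021, 0.163, 0.986, 1223.657], [0.0, 0.0, 0.0, 1.0]] ['fov_y', 'cx', 'cy', 'cam_to_world', 'shot']
station [([561.0, -123.0, 48.0], 0.55)]
drawer [([511.0, -101.0, 10.0], 0.84)]
clip [([540.0, -400.0, 10.0], 0.48)]
knob [([670.0, -165.0, 242.0], 0.69)]
salt_shaker []
spice_1 [([654.0, -217.0, 198.0], 0.73), ([617.0, -155.0, 193.0], 0.61), ([723.0, -177.0, 198.0], 0.52)]
mug_b [([595.0, -476.0, 90.0], 0.74), ([512.0, -101.0, 10.0], 0.35)]
sugar_tin [([528.0, -550.0, 91.0], 0.65)]
honey_jar [([788.0, 40.0, 108.0], 0.79)]
side 47.97933078446022 248.6494164871541 191.83026379190602 [[-0.904, 0.288, -0.317, 306.521], [-0.428, -0.626, 0.652, 428.492], [-0.011, 0.725, 0.689, 875.496], [0.0, 0.0, 0.0, 1.0]] ['fov_y', 'cx', 'cy', 'cam_to_world', 'shot']
station [([560.0, -97.0, 38.0], 0.7)]
drawer [([514.0, -100.0, 13.0], 0.97), ([543.0, -398.0, 9.0], 0.4)]
clip []
knob [([672.0, -150.0, 238.0], 0.65)]
salt_shaker [([675.0, -91.0, 149.0], 0.77)]
spice_1 [([663.0, -205.0, 188.0], 0.88), ([718.0, -159.0, 173.0], 0.85), ([675.0, -92.0, 148.0], 0.69), ([613.0, -140.0, 171.0], 0.59)]
mug_b [([598.0, -458.0, 62.0], 0.74)]
sugar_tin [([522.0, -534.0, 77.0], 0.7), ([543.0, -398.0, 10.0], 0.24)]
honey_jar [([788.0, 61.0, 86.0], 0.72)]
```

View pics/top0.png

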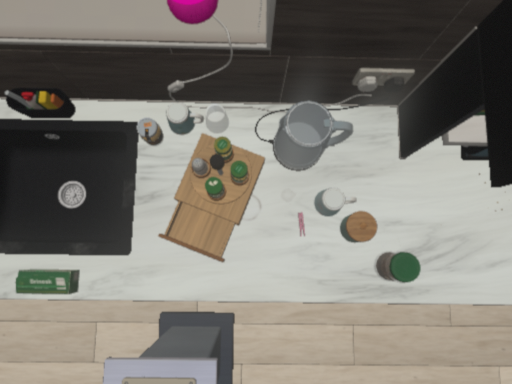

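View pics/side0.png

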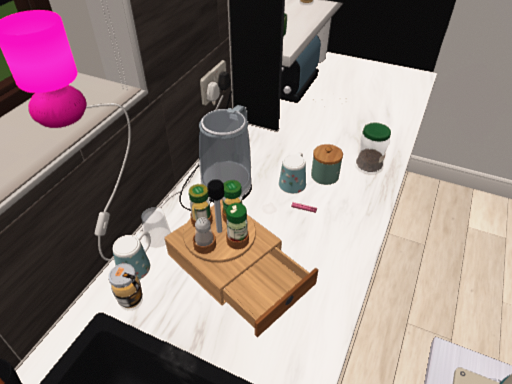

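The top view shows the station around (220,180), turned, with its drawer open to the lower left. The salt is at (199,167), the knob at (217,161) and the clip at (301,224). I'll zoom in to measure.

```bash
cat > h.py <<'E'
import numpy as np, cv2
from scipy.spatial.transform import Rotation as R
def px2w(p,u,v,z):
    f=p['pixels'].shape[0]/2/np.tan(np.radians(p['fov_y'])/2); T=np.array(p['cam_to_world'])
    d=T[:3,:3]@np.array([(u-p['cx'])/f,-(v-p['cy'])/f,-1]); o=T[:3,3]
    return o+d*(z-o[2])/d[2]
def w2px(p,X):
    f=p['pixels'].shape[0]/2/np.tan(np.radians(p['fov_y'])/2); T=np.array(p['cam_to_world'])
    c=T[:3,:3].T@(np.array(X,float)-T[:3,3]); return np.array([p['cx']+f*c[0]/-c[2],p['cy']-f*c[1]/-c[2]])
E
python3 - <<'E'
from rig import vision
from h import *
p=vision.get_image('top'); im=p['pixels']
c=im[130:262,150:312]; cv2.imwrite('pics/topc.png',cv2.resize(c,None,fx=4.5,fy=4.5,interpolation=cv2.INTER_CUBIC))
q=vision.get_image('side'); im=q['pixels']
c=im[170:335,155:325]; cv2.imwrite('pics/sidec.png',cv2.resize(c,None,fx=3.6,fy=3.6,interpolation=cv2.INTER_CUBIC))
for p in (p,q):
    hsv=cv2.cvtColor(p['pixels'],cv2.COLOR_BGR2HSV)
    m=cv2.inRange(hsv,(145,80,60),(178,255,255)); m[:140]=0
    if m.any():
        pts=np.argwhere(m)[:,::-1]; W=np.array([px2w(p,u,v,12)[:2] for u,v in pts])
        print(len(pts),pts.mean(0),cv2.minAreaRect(W.astype(np.float32)),W.mean(0))
E
```

```text
108 [303.78703704 206.91666667] ((538.3729858398438, -420.19000244140625), (68.08727264404297, 66.35676574707031), 3.4440155029296875) [ 536.95971016 -397.30780893]
```

View pics/topc.png

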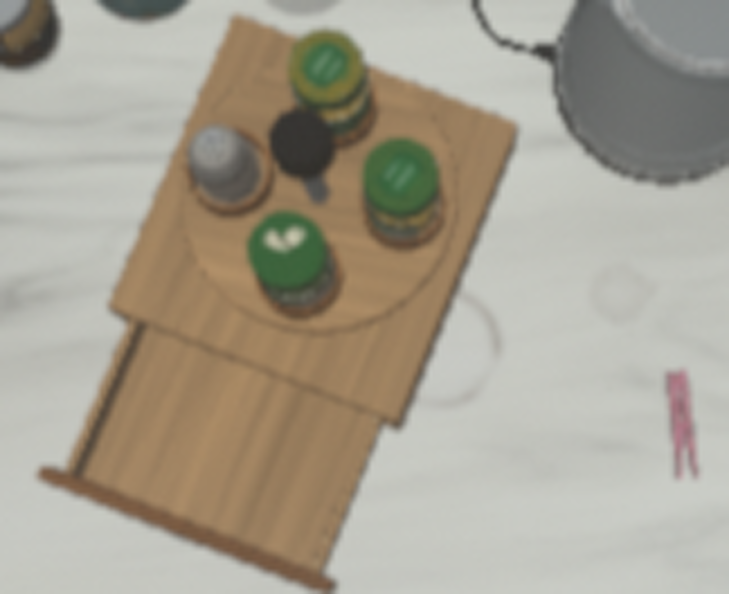

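View pics/sidec.png

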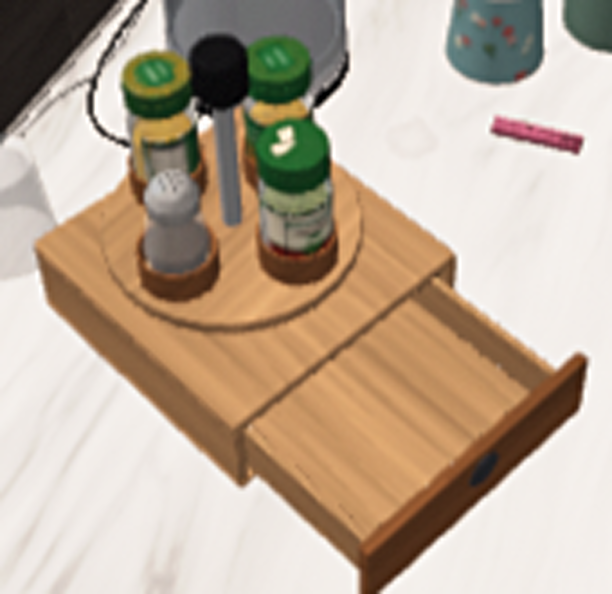

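Top crop: station corners, in crop pixels, are (235,15), (517,128), (400,428) and (110,310). The panel top runs from (40,474) to (330,588), and the clip from (677,372) to (686,477). The side crop agrees. Next I fit the station pose and the drawer opening.

```bash
cat > fit.py <<'E'
from rig import vision
from h import *
from scipy.optimize import least_squares
p=vision.get_image('top'); q=vision.get_image('side')
T=lambda a:np.array(a)/4.5+[150,130]-.4; S=lambda a:np.array(a)/3.6+[155,170]-.4
obs=[(p,T(a),b,s) for a,b,s in [((235,15),(110,100,70),0),((517,128),(110,-100,70),0),((400,428),(-100,-100,70),0),((110,310),(-100,100,70),0),
 ((40,474),(-110,99,65),1),((330,590),(-110,-99,65),1),((302,145),(15,0,244),0)]]
obs+=[(q,S(a),b,s) for a,b,s in [((37,245),(110,100,70),0),((243,430),(-100,100,70),0),((455,260),(-100,-100,70),0),((585,357),(-110,-99,65),1),((362,552),(-110,99,65),1),((219,62),(15,0,244),0)]]
def w(v,b,s):
    c,n=np.cos(v[2]),np.sin(v[2]); x=b[0]-s*v[3]; return [v[0]+c*x-n*b[1],v[1]+n*x+c*b[1],b[2]]
f=lambda v:np.concatenate([w2px(o,w(v,b,s))-u for o,u,b,s in obs])
r=least_squares(f,[640,-150,-.35,110],loss='soft_l1'); print(r.x); print(np.round(f(r.x).reshape(-1,2),1).tolist())
v=r.x
c,n=np.cos(v[2]),np.sin(v[2])
print('axis',w(v,(15,0,0),0))
for nm,a,z in [('salt',(212,147),180),('front',(288,238),196),('right',(402,166),196),('back',(328,58),196)]:
    X=px2w(p,*T(a),z); d=X[:2]-np.array(w(v,(15,0,0),0)[:2]); print(nm,X,np.hypot(*d),np.arctan2(-d[1]*c+d[0]*n, -(d[0]*c+d[1]*n)))
a,b=px2w(p,*T((677,372)),9),px2w(p,*T((686,477)),9); print('clip',a,b,(a+b)/2,np.hypot(*(a-b)[:2]))
S1=[px2w(q,*S(t),9) for t in ((493,125),(581,145))]; print('clip side',S1,sum(S1)/2)
E
python3 fit.py
```

```text
[ 6.57887820e+02 -1.55722694e+02 -3.63718227e-01  9.84331494e+01]
[[-0.2, 0.3], [0.6, 0.0], [-0.5, 0.5], [-1.2, 0.6], [-0.4, -0.0], [0.2, 0.5], [-0.5, -0.5], [-1.0, -0.5], [-1.8, 0.6], [1.6, -1.4], [-0.2, -0.7], [0.2, -0.2], [0.3, -2.7]]
axis [np.float64(671.9065279021709), np.float64(-161.0589692540278), 0]
salt [ 683.47008438 -104.82969215  180.        ] 57.4059878580205 -1.4099004988927442
front [ 627.59918082 -152.06593689  196.        ] 45.210791155339436 0.1634691830007875
right [ 670.71656824 -215.96513289  196.        ] 54.91905688069861 1.9128453394880665
back [ 733.79238441 -171.82931537  196.        ] 62.816077489740366 -2.9501842594588603
clip [ 575.13099816 -397.46761377    9.        ] [ 505.51574623 -403.2139548     9.        ] [ 540.3233722  -400.34078429    9.        ] 69.85201311658324
clip side [array([ 572.54009295, -395.38999064,    9.        ]), array([ 502.88706896, -403.45615359,    9.        ])] [ 537.71358095 -399.42307211    9.        ]
```

```bash
cat > plan.py <<'E'
# usage: plan.py x y z [yaw of tool y line, rad]  -> turn about tool z first, then shift in the turned tool frame (m)
import sys; from rig import sensors; from h import *
s=sensors.get_state(); M=R.from_rotvec(s['eef_rot']).as_matrix(); P=np.array(s['eef_pos'])
t=np.array([float(a) for a in sys.argv[1:4]]); yaw=np.arctan2(M[1,1],M[0,1]); dy=0
if len(sys.argv)>4: dy=(float(sys.argv[4])-yaw+np.pi/2)%np.pi-np.pi/2
M2=R.from_euler('z',dy).as_matrix()@M
print('t',s['time'],'pos',P.round(1),'zaxis',M[:,2].round(3),'yaw_y',yaw.round(3),'q',np.round(s['joint_positions'],2),'w',round(s['gripper_width'],3),'F',np.round(s['wrist_force'],1))
print('az deg',np.degrees(-dy).round(2),'shift',(M2.T@(t-P)/1000).round(4))
E
python3 plan.py 500 100 300 1.671; python3 plan.py 540 -400 300 1.671
```

```text
t 1.2 pos [214.2 613.7 205.5] zaxis [-0.  0. -1.] yaw_y 1.235 q [-1.3   0.63  0.04  1.52 -0.03  1.   -0.02] w 1.0 F [0.4 0.4 0.1]
az deg -24.98 shift [-0.233  -0.5397 -0.0945]
t 1.2 pos [214.2 613.7 205.5] zaxis [-0.  0. -1.] yaw_y 1.235 q [-1.3   0.63  0.04  1.52 -0.03  1.   -0.02] w 1.0 F [0.4 0.4 0.1]
az deg -24.98 shift [-0.2228 -1.0412 -0.0945]
```

```bash
python3 -m crank '[{"z":-0.0315,"az":-8.33},{"z":-0.0315,"az":-8.33},{"z":-0.0315,"az":-8.32},{"x":-0.018,"y":-0.0415},{"x":-0.018,"y":-0.0415},{"x":-0.018,"y":-0.0415},{"x":-0.018,"y":-0.0415},{"x":-0.018,"y":-0.0415}]'; python3 -m crank '[{"x":-0.018,"y":-0.0415},{"x":-0.018,"y":-0.0415},{"x":-0.018,"y":-0.0415},{"x":-0.018,"y":-0.0415},{"x":-0.018,"y":-0.0415},{"x":-0.018,"y":-0.0415},{"x":-0.018,"y":-0.0415},{"x":-0.018,"y":-0.0415}]'; python3 plan.py 540 -400 150 1.671
```

```text
t 1.2 pos [214.2 613.7 205.5] zaxis [-0.  0. -1.] yaw_y 1.235 q [-1.3   0.63  0.04  1.52 -0.03  1.   -0.02] w 1.0 F [0.4 0.4 0.1]
az deg -24.98 shift [-0.2228 -1.0412  0.0555]schema error: expected keys x, y, z, ax, ay, az, gripper
schema error: expected keys x, y, z, ax, ay, az, gripper
```

```bash
python3 -m crank '[{"x":0,"y":0,"z":-0.0315,"ax":0,"ay":0,"az":-8.33,"gripper":0.094},{"x":0,"y":0,"z":-0.0315,"ax":0,"ay":0,"az":-8.33,"gripper":0.094},{"x":0,"y":0,"z":-0.0315,"ax":0,"ay":0,"az":-8.32,"gripper":0.094},{"x":-0.018,"y":-0.0415,"z":0,"ax":0,"ay":0,"az":0,"gripper":0.094},{"x":-0.018,"y":-0.0415,"z":0,"ax":0,"ay":0,"az":0,"gripper":0.094},{"x":-0.018,"y":-0.0415,"z":0,"ax":0,"ay":0,"az":0,"gripper":0.094},{"x":-0.018,"y":-0.0415,"z":0,"ax":0,"ay":0,"az":0,"gripper":0.094},{"x":-0.018,"y":-0.0415,"z":0,"ax":0,"ay":0,"az":0,"gripper":0.094}]'; python3 plan.py 540 -400 150 1.671
```

```text
time: 2.0
eef_pos: [325.2, 414.6, 300.2]
eef_rot: [-0.157, 3.137, 0.001]
wrist_force: [0.8, 0.1, 0.1]
gripper_width: 0.998
grasp_force: 0.0
t 2.0 pos [325.2 414.6 300.2] zaxis [ 0.  0. -1.] yaw_y 1.671 q [-0.92  0.35 -0.05  1.73  0.02  1.06  0.69] w 0.998 F [0.8 0.1 0.1]
az deg 0.0 shift [-0.1322 -0.832   0.1499]
```

```bash
python3 -m crank '[{"x":-0.0165,"y":-0.044,"z":0,"ax":0,"ay":0,"az":0,"gripper":0.094},{"x":-0.0165,"y":-0.044,"z":0,"ax":0,"ay":0,"az":0,"gripper":0.094},{"x":-0.0165,"y":-0.044,"z":0,"ax":0,"ay":0,"az":0,"gripper":0.094},{"x":-0.0165,"y":-0.044,"z":0,"ax":0,"ay":0,"az":0,"gripper":0.094},{"x":-0.0165,"y":-0.044,"z":0,"ax":0,"ay":0,"az":0,"gripper":0.094},{"x":-0.0165,"y":-0.044,"z":0,"ax":0,"ay":0,"az":0,"gripper":0.094},{"x":-0.0165,"y":-0.044,"z":0,"ax":0,"ay":0,"az":0,"gripper":0.094},{"x":-0.0165,"y":-0.044,"z":0,"ax":0,"ay":0,"az":0,"gripper":0.094}]' >/dev/null;  python3 -m crank '[{"x":0,"y":-0.044,"z":0,"ax":0,"ay":0,"az":0,"gripper":0.094},{"x":0,"y":-0.044,"z":0,"ax":0,"ay":0,"az":0,"gripper":0.094},{"x":0,"y":-0.044,"z":0,"ax":0,"ay":0,"az":0,"gripper":0.094},{"x":0,"y":-0.044,"z":0,"ax":0,"ay":0,"az":0,"gripper":0.094},{"x":0,"y":-0.044,"z":0,"ax":0,"ay":0,"az":0,"gripper":0.094},{"x":0,"y":-0.044,"z":0,"ax":0,"ay":0,"az":0,"gripper":0.094},{"x":0,"y":-0.044,"z":0,"ax":0,"ay":0,"az":0,"gripper":0.094},{"x":0,"y":-0.044,"z":0,"ax":0,"ay":0,"az":0,"gripper":0.094}]';  python3 plan.py 539 -400 120 1.671
```

```text
time: 3.6
eef_pos: [526.2, -272.7, 300.1]
eef_rot: [-0.158, 3.137, -0.0]
wrist_force: [0.6, 0.0, 0.0]
gripper_width: 1.0
grasp_force: 0.0
t 3.6 pos [ 526.2 -272.7  300.1] zaxis [ 0.  0. -1.] yaw_y 1.671 q [ 0.3   0.46  0.21  1.56 -0.1   1.13  2.2 ] w 1.0 F [0.6 0.  0. ]
az deg 0.01 shift [ 1.000e-04 -1.279e-01  1.801e-01]
```

Run:
```python
from rig import vision
from h import *
p=vision.get_image('top'); q=vision.get_image('side')
cv2.imwrite('pics/mug.png',np.vstack([cv2.resize(p['pixels'][160:280,260:420],None,fx=3,fy=3,interpolation=cv2.INTER_CUBIC)]))
print('tin',px2w(p,361,227,110),'mug',px2w(p,334,200,92), 'net',[(n,[np.round(d['location']) for d in vision.look_for(p,n)[:1]]) for n in('mug_b','sugar_tin','clip')])
for z in(0,92): print(px2w(q,293,158,92))
```

```text
tin [ 526.29359991 -552.19242531  110.        ] mug [ 602.37272376 -482.84373041   92.        ] net [('mug_b', [array([ 598., -481.,   88.])]), ('sugar_tin', [array([ 528., -550.,   94.])]), ('clip', [])]
[ 611.01719095 -492.87511903   92.        ]
[ 611.01719095 -492.87511903   92.        ]
```

View pics/mug.png

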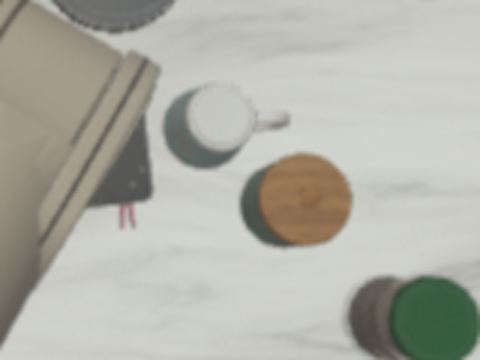

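The mug is at about (600,-480), with its handle pointing away, and the tin's edge is at y≈-508. The gripper body stays above 97 mm and inside y≈-490, so it clears both. I'm going down with the fingers partly open.

```bash
python3 -m crank '[{"x":0,"y":-0.043,"z":0,"ax":0,"ay":0,"az":0,"gripper":0.04},{"x":0,"y":-0.043,"z":0.01,"ax":0,"ay":0,"az":0,"gripper":0.04},{"x":0,"y":-0.042,"z":0.02,"ax":0,"ay":0,"az":0,"gripper":0.04},{"x":0,"y":0,"z":0.045,"ax":0,"ay":0,"az":0,"gripper":0.04},{"x":0,"y":0,"z":0.045,"ax":0,"ay":0,"az":0,"gripper":0.04},{"x":0,"y":0,"z":0.045,"ax":0,"ay":0,"az":0,"gripper":0.04},{"x":0,"y":0,"z":0.045,"ax":0,"ay":0,"az":0,"gripper":0.04},{"x":0,"y":0,"z":0.02,"ax":0,"ay":0,"az":0,"gripper":0.04}]';  python3 plan.py 539 -400 3 1.671
python3 - <<'E'
from rig import vision
from h import *
q=vision.get_image('side')
cv2.imwrite('pics/clip_s.png',cv2.resize(q['pixels'][120:240,240:400],None,fx=4,fy=4,interpolation=cv2.INTER_CUBIC))
E
```

```text
time: 4.65
eef_pos: [537.9, -393.8, 65.8]
eef_rot: [0.162, -3.133, -0.009]
wrist_force: [-0.9, -0.0, 0.9]
gripper_width: 0.426
grasp_force: 0.0
t 4.65 pos [ 537.9 -393.8   65.8] zaxis [-0.005  0.005 -1.   ] yaw_y 1.674 q [ 0.5   0.82  0.16  1.57 -0.17  0.77  2.41] w 0.426 F [-0.9 -0.   0.9]
az deg 0.17 shift [-0.0007 -0.0067  0.0627]
```

View pics/clip_s.png

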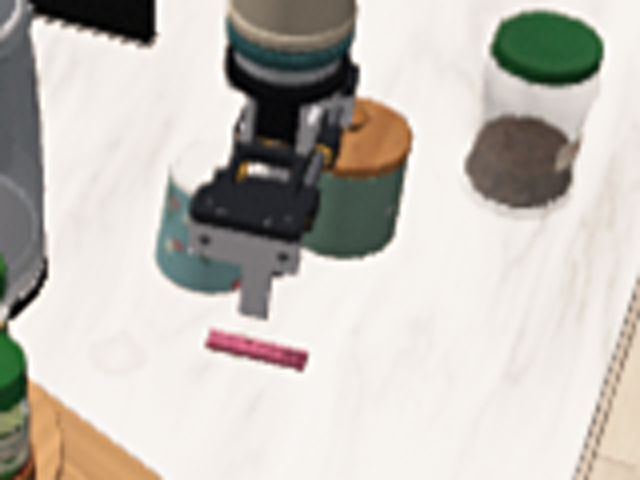

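The gripper hangs just above the clip and is lined up with it. Now I lower and close.

```bash
python3 -m crank '[{"x":0,"y":0,"z":0,"ax":0,"ay":0,"az":0,"gripper":0.04},{"x":0,"y":0,"z":0.03,"ax":0,"ay":0,"az":0,"gripper":0.04},{"x":0,"y":0,"z":0.015,"ax":0,"ay":0,"az":0,"gripper":0.04},{"x":0,"y":0,"z":0,"ax":0,"ay":0,"az":0,"gripper":0.04},{"x":0,"y":0,"z":0,"ax":0,"ay":0,"az":0,"gripper":0.04}]';  python3 plan.py 539 -400 3 1.671
```

```text
time: 5.2
eef_pos: [539.8, -398.5, 26.1]
eef_rot: [-0.158, 3.136, -0.001]
wrist_force: [0.6, -1.6, 0.2]
gripper_width: 0.428
grasp_force: 0.0
t 5.2 pos [ 539.8 -398.5   26.1] zaxis [ 0.001 -0.001 -1.   ] yaw_y 1.671 q [ 0.51  0.88  0.15  1.59 -0.18  0.69  2.42] w 0.428 F [ 0.6 -1.6  0.2]
az deg 0.02 shift [ 0.0009 -0.0014  0.0231]
```

```bash
python3 -m crank '[{"x":0,"y":-0.001,"z":0.015,"ax":0,"ay":0,"az":0,"gripper":0.04},{"x":0,"y":0,"z":0.0075,"ax":0,"ay":0,"az":0,"gripper":0.04},{"x":0,"y":0,"z":0,"ax":0,"ay":0,"az":0,"gripper":0.04},{"x":0,"y":0,"z":0,"ax":0,"ay":0,"az":0,"gripper":0.0},{"x":0,"y":0,"z":0,"ax":0,"ay":0,"az":0,"gripper":0.0},{"x":0,"y":0,"z":0,"ax":0,"ay":0,"az":0,"gripper":0.0},{"x":0,"y":0,"z":0,"ax":0,"ay":0,"az":0,"gripper":0.0},{"x":0,"y":0,"z":0,"ax":0,"ay":0,"az":0,"gripper":0.0}]' 15;  python3 plan.py 539 -400 3 1.671
```

```text
time: 6.0
eef_pos: [539.3, -399.6, 2.8]
eef_rot: [-0.157, 3.137, -0.001]
wrist_force: [-0.2, -0.4, 1.2]
gripper_width: 0.155
grasp_force: 15.0
t 6.0 pos [ 539.3 -399.6    2.8] zaxis [ 0. -0. -1.] yaw_y 1.671 q [ 0.51  0.91  0.15  1.59 -0.19  0.65  2.42] w 0.155 F [-0.2 -0.4  1.2]
az deg -0.01 shift [ 0.0004 -0.0004 -0.0002]
```

```bash
python3 -m crank '[{"x":0,"y":0,"z":-0.02,"ax":0,"ay":0,"az":0,"gripper":0.0},{"x":0,"y":0,"z":-0.04,"ax":0,"ay":0,"az":0,"gripper":0.0},{"x":0,"y":0,"z":-0.04,"ax":0,"ay":0,"az":0,"gripper":0.0},{"x":0,"y":0,"z":-0.04,"ax":0,"ay":0,"az":6.6,"gripper":0.0},{"x":0,"y":0,"z":0,"ax":0,"ay":0,"az":6.6,"gripper":0.0},{"x":0,"y":0,"z":0,"ax":0,"ay":0,"az":6.6,"gripper":0.0},{"x":0,"y":0,"z":0,"ax":0,"ay":0,"az":6.6,"gripper":0.0},{"x":0,"y":0,"z":0,"ax":0,"ay":0,"az":0,"gripper":0.0}]';  python3 plan.py 516 -101.5 150 1.207
```

```text
time: 6.8
eef_pos: [539.2, -399.1, 142.5]
eef_rot: [-0.563, -3.09, 0.0]
wrist_force: [-0.3, 0.3, 0.1]
gripper_width: 0.157
grasp_force: 15.0
t 6.8 pos [ 539.2 -399.1  142.5] zaxis [-0. -0. -1.] yaw_y 1.21 q [ 0.42  0.75  0.32  1.52 -0.27  0.92  2.03] w 0.157 F [-0.3  0.3  0.1]
az deg 0.18 shift [ 0.1275  0.2699 -0.0075]
```

```bash
python3 -m crank '[{"x":0.018,"y":0.0385,"z":0,"ax":0,"ay":0,"az":0.1,"gripper":0.0},{"x":0.018,"y":0.0385,"z":0,"ax":0,"ay":0,"az":0.1,"gripper":0.0},{"x":0.018,"y":0.0385,"z":0,"ax":0,"ay":0,"az":0,"gripper":0.0},{"x":0.018,"y":0.0385,"z":0,"ax":0,"ay":0,"az":0,"gripper":0.0},{"x":0.018,"y":0.0385,"z":0,"ax":0,"ay":0,"az":0,"gripper":0.0},{"x":0.018,"y":0.0385,"z":0,"ax":0,"ay":0,"az":0,"gripper":0.0},{"x":0.0195,"y":0.039,"z":0,"ax":0,"ay":0,"az":0,"gripper":0.0},{"x":0,"y":0,"z":0.02,"ax":0,"ay":0,"az":0,"gripper":0.0}]'; python3 -m crank '[{"x":0,"y":0,"z":0.02,"ax":0,"ay":0,"az":0,"gripper":0.0},{"x":0,"y":0,"z":0,"ax":0,"ay":0,"az":0,"gripper":0.0}]';  python3 plan.py 516 -101.5 16 1.207;python3 - <<'E'
from rig import vision
from h import *
q=vision.get_image('side')
cv2.imwrite('pics/drawer_s.png',cv2.resize(q['pixels'][170:335,155:325],None,fx=3.6,fy=3.6,interpolation=cv2.INTER_CUBIC))
E
```

```text
time: 7.6
eef_pos: [517.3, -93.7, 123.7]
eef_rot: [0.547, 3.091, 0.008]
wrist_force: [1.3, 0.1, -0.8]
gripper_width: 0.162
grasp_force: 15.0
time: 7.8
eef_pos: [514.3, -100.7, 100.8]
eef_rot: [-0.562, -3.087, -0.0]
wrist_force: [-0.2, -0.4, -0.9]
gripper_width: 0.156
grasp_force: 15.0
t 7.8 pos [ 514.3 -100.7  100.8] zaxis [-0.004  0.001 -1.   ] yaw_y 1.21 q [-0.07  0.62  0.31  1.97 -0.32  0.6   1.67] w 0.156 F [-0.2 -0.4 -0.9]
az deg 0.19 shift [-0.0023 -0.0001  0.0848]
```

View pics/drawer_s.png

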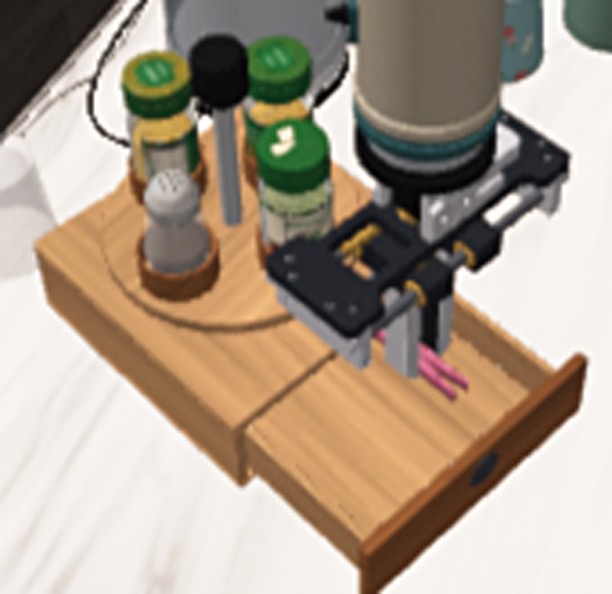

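The clip is held at (420,360) in the crop, lined up over the open drawer. Lowering.

```bash
python3 -m crank '[{"x":-0.001,"y":0,"z":0.03,"ax":0,"ay":0,"az":0,"gripper":0.0},{"x":0,"y":0,"z":0.03,"ax":0,"ay":0,"az":0,"gripper":0.0},{"x":0,"y":0,"z":0.015,"ax":0,"ay":0,"az":0,"gripper":0.0},{"x":0,"y":0,"z":0.006,"ax":0,"ay":0,"az":0,"gripper":0.0},{"x":0,"y":0,"z":0,"ax":0,"ay":0,"az":0,"gripper":0.0},{"x":0,"y":0,"z":0,"ax":0,"ay":0,"az":0,"gripper":0.0}]';  python3 plan.py 516 -101.5 16 1.207
```

```text
time: 8.45
eef_pos: [517.7, -102.5, 22.5]
eef_rot: [0.569, 3.088, -0.0]
wrist_force: [-0.4, 0.4, 0.5]
gripper_width: 0.153
grasp_force: 15.0
t 8.45 pos [ 517.7 -102.5   22.5] zaxis [ 0.002 -0.    -1.   ] yaw_y 1.207 q [-0.01  0.75  0.23  2.   -0.38  0.42  1.72] w 0.153 F [-0.4  0.4  0.5]
az deg -0.02 shift [0.002  0.0004 0.0065]
```

```bash
python3 -m crank '[{"x":0.001,"y":0,"z":0.004,"ax":0,"ay":0,"az":0,"gripper":0.0},{"x":0,"y":0,"z":0.0025,"ax":0,"ay":0,"az":0,"gripper":0.0},{"x":0,"y":0,"z":0,"ax":0,"ay":0,"az":0,"gripper":0.0},{"x":0,"y":0,"z":0,"ax":0,"ay":0,"az":0,"gripper":0.04},{"x":0,"y":0,"z":0,"ax":0,"ay":0,"az":0,"gripper":0.04},{"x":0,"y":0,"z":0,"ax":0,"ay":0,"az":0,"gripper":0.04}]';  python3 plan.py 516 -101.5 120 1.207
```

```text
time: 9.05
eef_pos: [516.0, -101.7, 15.1]
eef_rot: [0.569, 3.09, -0.0]
wrist_force: [0.3, 0.3, -0.5]
gripper_width: 0.378
grasp_force: 0.0
t 9.05 pos [ 516.  -101.7   15.1] zaxis [ 0. -0. -1.] yaw_y 1.207 q [-0.    0.77  0.22  2.01 -0.39  0.41  1.72] w 0.378 F [ 0.3  0.3 -0.5]
az deg -0.01 shift [ 0.      0.0002 -0.1049]
```

```bash
python3 -m crank '[{"x":0,"y":0,"z":-0.03,"ax":0,"ay":0,"az":0,"gripper":0.04},{"x":0,"y":0,"z":-0.04,"ax":0,"ay":0,"az":0,"gripper":0.04},{"x":0,"y":0,"z":-0.04,"ax":0,"ay":0,"az":0,"gripper":0.0},{"x":0.04,"y":0,"z":0,"ax":0,"ay":0,"az":0,"gripper":0.0},{"x":0.04,"y":0,"z":0,"ax":0,"ay":0,"az":0,"gripper":0.0},{"x":0,"y":0,"z":0,"ax":0,"ay":0,"az":0,"gripper":0.0},{"x":0,"y":0,"z":0,"ax":0,"ay":0,"az":0,"gripper":0.0}]';  python3 plan.py 434 -70.5 45 1.207
python3 - <<'E'
from rig import vision
from h import *
p=vision.get_image('top');q=vision.get_image('side')
cv2.imwrite('pics/drawer_2.png',np.hstack([cv2.resize(p['pixels'][200:265,150:235],(425,325),interpolation=cv2.INTER_CUBIC),cv2.resize(q['pixels'][225:335,210:325],(340,325),interpolation=cv2.INTER_CUBIC)]))
E
```

```text
time: 9.75
eef_pos: [441.1, -72.9, 125.3]
eef_rot: [0.568, 3.089, 0.001]
wrist_force: [1.0, -0.4, 0.6]
gripper_width: 0.038
grasp_force: 0.0
t 9.75 pos [441.1 -72.9 125.3] zaxis [ 0.001  0.    -1.   ] yaw_y 1.207 q [-0.14  0.5   0.34  2.15 -0.32  0.53  1.64] w 0.038 F [ 1.  -0.4  0.6]
az deg 0.0 shift [ 0.0075 -0.0003  0.0803]
```

View pics/drawer_2.png

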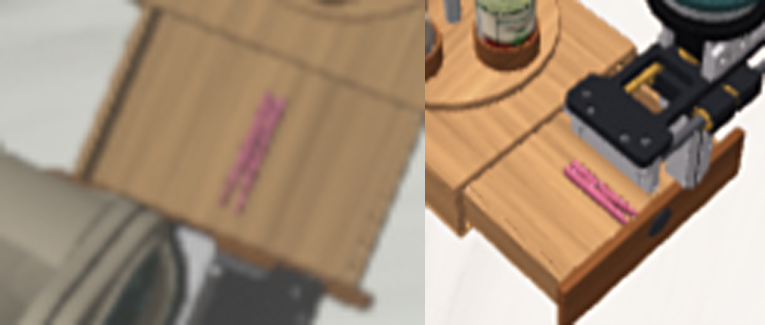

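The clip lies on the drawer floor, at (255,150) in the left half of the picture. The fingers are just outside the panel, so I lower to push.

```bash
python3 -m crank '[{"x":0.008,"y":0,"z":0.02,"ax":0,"ay":0,"az":0,"gripper":0.0},{"x":0,"y":0,"z":0.03,"ax":0,"ay":0,"az":0,"gripper":0.0},{"x":0,"y":0,"z":0.03,"ax":0,"ay":0,"az":0,"gripper":0.0},{"x":0,"y":0,"z":0,"ax":0,"ay":0,"az":0,"gripper":0.0},{"x":0,"y":0,"z":0,"ax":0,"ay":0,"az":0,"gripper":0.0}]';  python3 plan.py 547.7 -113.8 45 1.207
```

```text
time: 10.35
eef_pos: [434.1, -70.9, 44.8]
eef_rot: [-0.57, -3.089, 0.0]
wrist_force: [-0.4, 0.0, 0.3]
gripper_width: 0.003
grasp_force: 0.0
t 10.35 pos [434.1 -70.9  44.8] zaxis [-0.001 -0.    -1.   ] yaw_y 1.206 q [-0.04  0.65  0.2   2.22 -0.41  0.31  1.72] w 0.003 F [-0.4  0.   0.3]
az deg -0.07 shift [-0.1214  0.0003 -0.0003]
```

```bash
python3 -m crank '[{"x":-0.006,"y":0,"z":0,"ax":0,"ay":0,"az":0,"gripper":0.0},{"x":-0.008,"y":0,"z":0,"ax":0,"ay":0,"az":0,"gripper":0.0},{"x":-0.008,"y":0,"z":0,"ax":0,"ay":0,"az":0,"gripper":0.0},{"x":-0.008,"y":0,"z":0,"ax":0,"ay":0,"az":0,"gripper":0.0},{"x":-0.008,"y":0,"z":0,"ax":0,"ay":0,"az":0,"gripper":0.0},{"x":-0.008,"y":0,"z":0,"ax":0,"ay":0,"az":0,"gripper":0.0},{"x":-0.008,"y":0,"z":0,"ax":0,"ay":0,"az":0,"gripper":0.0}]'; python3 -m crank '[{"x":-0.008,"y":0,"z":0,"ax":0,"ay":0,"az":0,"gripper":0.0},{"x":-0.008,"y":0,"z":0,"ax":0,"ay":0,"az":0,"gripper":0.0},{"x":-0.008,"y":0,"z":0,"ax":0,"ay":0,"az":0,"gripper":0.0},{"x":-0.008,"y":0,"z":0,"ax":0,"ay":0,"az":0,"gripper":0.0},{"x":-0.008,"y":0,"z":0,"ax":0,"ay":0,"az":0,"gripper":0.0},{"x":-0.008,"y":0,"z":0,"ax":0,"ay":0,"az":0,"gripper":0.0},{"x":-0.006,"y":0,"z":0,"ax":0,"ay":0,"az":0,"gripper":0.0},{"x":0,"y":0,"z":0,"ax":0,"ay":0,"az":0,"gripper":0.0}]';  python3 plan.py 547.7 -113.8 45 1.207
```

```text
time: 11.05
eef_pos: [484.6, -89.6, 45.0]
eef_rot: [-0.568, -3.089, -0.0]
wrist_force: [-0.6, 0.7, 1.2]
gripper_width: 0.003
grasp_force: 0.9
time: 11.85
eef_pos: [536.0, -109.6, 45.0]
eef_rot: [0.569, 3.088, -0.001]
wrist_force: [-0.0, -0.1, 1.2]
gripper_width: 0.004
grasp_force: 0.0
t 11.85 pos [ 536.  -109.6   45. ] zaxis [ 0.002 -0.001 -1.   ] yaw_y 1.206 q [-0.02  0.73  0.27  1.94 -0.37  0.51  1.71] w 0.004 F [-0.  -0.1  1.2]
az deg -0.03 shift [-0.0124  0.0002 -0.    ]
```

```bash
python3 -m crank '[{"x":-0.004,"y":0,"z":0,"ax":0,"ay":0,"az":0,"gripper":0.0},{"x":-0.004,"y":0,"z":0,"ax":0,"ay":0,"az":0,"gripper":0.0},{"x":-0.002,"y":0,"z":0,"ax":0,"ay":0,"az":0,"gripper":0.0}]';python3 -m crank '[{"x":-0.002,"y":0,"z":0,"ax":0,"ay":0,"az":0,"gripper":0.0}]'
python3 -m crank '[{"x":-0.002,"y":0,"z":0,"ax":0,"ay":0,"az":0,"gripper":0.0}]';  python3 plan.py 547.7 -113.8 45 1.207
python3 - <<'E'
from rig import vision
from h import *
p=vision.get_image('top');q=vision.get_image('side')
cv2.imwrite('pics/drawer_3.png',np.hstack([cv2.resize(p['pixels'][140:245,150:255],(380,380),interpolation=cv2.INTER_CUBIC),cv2.resize(q['pixels'][205:320,155:275],(400,380),interpolation=cv2.INTER_CUBIC)]))
E
```

```text
time: 12.15
eef_pos: [543.9, -112.7, 44.9]
eef_rot: [-0.569, -3.089, 0.0]
wrist_force: [-2.1, 0.7, 0.7]
gripper_width: 0.005
grasp_force: 0.8
time: 12.25
eef_pos: [545.6, -113.4, 44.9]
eef_rot: [-0.569, -3.089, 0.0]
wrist_force: [-1.2, -0.3, 1.2]
gripper_width: 0.006
grasp_force: 0.8
time: 12.35
eef_pos: [547.5, -114.1, 44.9]
eef_rot: [-0.569, -3.089, 0.0]
wrist_force: [-2.0, -0.4, 1.6]
gripper_width: 0.002
grasp_force: 0.8
t 12.35 pos [ 547.5 -114.1   44.9] zaxis [-0. -0. -1.] yaw_y 1.206 q [-0.02  0.75  0.27  1.91 -0.36  0.53  1.71] w 0.002 F [-2.  -0.4  1.6]
az deg -0.03 shift [-0.0001  0.0004 -0.0001]
```

View pics/drawer_3.png

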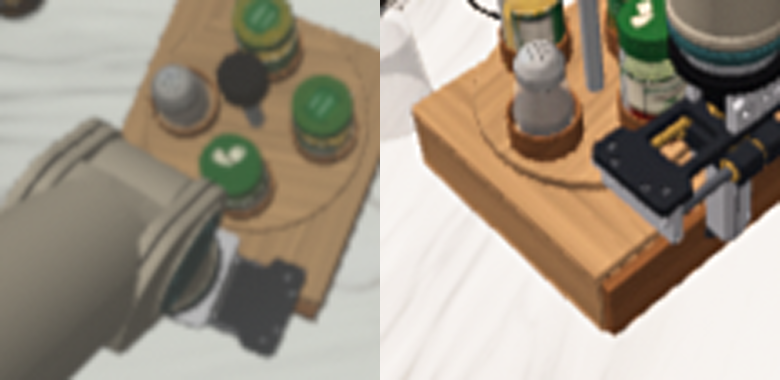

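The drawer is nearly shut and the wrist is clear of the jars. I'll creep on until the force rises.

```bash
for i in 1; do python3 -m crank '[{"x":-0.001,"y":0,"z":0,"ax":0,"ay":0,"az":0,"gripper":0.0}]'|grep -E 'pos|wrist'; python3 -m crank '[{"x":-0.001,"y":0,"z":0,"ax":0,"ay":0,"az":0,"gripper":0.0}]'|grep -E 'pos|wrist';python3 -m crank '[{"x":-0.001,"y":0,"z":0,"ax":0,"ay":0,"az":0,"gripper":0.0}]'|grep -E 'pos|wrist';python3 -m crank '[{"x":-0.001,"y":0,"z":0,"ax":0,"ay":0,"az":0,"gripper":0.0}]'|grep -E 'pos|wrist'; done
```

```text
eef_pos: [548.4, -114.2, 45.0]
wrist_force: [-2.4, -0.1, 1.0]
eef_pos: [549.2, -114.5, 44.9]
wrist_force: [-3.7, 0.7, 3.4]
eef_pos: [549.2, -114.5, 44.9]
wrist_force: [-5.5, 0.8, 3.9]
eef_pos: [549.2, -114.4, 44.8]
wrist_force: [-6.9, 1.5, 5.5]
```

```bash
python3 -m crank '[{"x":-0.002,"y":0,"z":0,"ax":0,"ay":0,"az":0,"gripper":0.0},{"x":-0.002,"y":0,"z":0,"ax":0,"ay":0,"az":0,"gripper":0.0},{"x":0,"y":0,"z":0,"ax":0,"ay":0,"az":0,"gripper":0.0}]'|grep -E 'pos|wrist'; python3 -m crank '[{"x":0.02,"y":0,"z":0,"ax":0,"ay":0,"az":0,"gripper":0.0},{"x":0.03,"y":0,"z":0,"ax":0,"ay":0,"az":0,"gripper":0.0},{"x":0,"y":0,"z":-0.05,"ax":0,"ay":0,"az":0,"gripper":0.0},{"x":0,"y":0,"z":-0.05,"ax":0,"ay":0,"az":0,"gripper":0.0},{"x":0,"y":0,"z":-0.05,"ax":0,"ay":0,"az":0,"gripper":0.07},{"x":0,"y":0,"z":-0.05,"ax":0,"ay":0,"az":0,"gripper":0.07},{"x":0,"y":0,"z":-0.02,"ax":0,"ay":0,"az":0,"gripper":0.07},{"x":0,"y":0,"z":0,"ax":0,"ay":0,"az":0,"gripper":0.07}]'; python3 plan.py 672 -161 270 1.207
cat > look.py <<'E'
import sys
from rig import vision
from h import *
v=[657.89,-155.72,-.3637]; c,n=np.cos(v[2]),np.sin(v[2]); A=np.array([v[0]+15*c,v[1]+15*n])
for nm in ('top','side'):
    p=vision.get_image(nm); cv2.imwrite(f'pics/{sys.argv[1]}_{nm}.png',cv2.resize(p['pixels'][130:300,150:330],(640,600),interpolation=cv2.INTER_CUBIC))
    for q in ('knob','salt_shaker','spice_1','drawer','clip'):
        for d in vision.look_for(p,q)[:3]:
            L=np.array(d['location']); e=L[:2]-A
            print(nm,q,L.round(),round(d['score'],2),'r',np.hypot(*e).round(),'ang',np.arctan2(-e[1]*c+e[0]*n,-(e[0]*c+e[1]*n)).round(3))
E
python3 look.py a
```

```text
eef_pos: [549.2, -114.3, 44.4]
wrist_force: [-12.3, 4.2, 9.5]
time: 13.95
eef_pos: [511.7, -99.3, 268.8]
eef_rot: [0.566, 3.08, 0.002]
wrist_force: [0.4, -0.6, -0.1]
gripper_width: 0.311
grasp_force: 0.0
t 13.95 pos [511.7 -99.3 268.8] zaxis [ 0.01  -0.001 -1.   ] yaw_y 1.207 q [-0.18  0.39  0.45  1.81 -0.2   0.98  1.56] w 0.311 F [ 0.4 -0.6 -0.1]
az deg 0.01 shift [-0.1717 -0.0006  0.0005]
top knob [ 667. -160.  243.] 0.57 r 5.0 ang 0.131
top salt_shaker [ 674. -108.  170.] 0.55 r 54.0 ang -1.248
top spice_1 [ 654. -217.  198.] 0.71 r 58.0 ang 1.629
top spice_1 [ 614. -156.  196.] 0.68 r 58.0 ang 0.271
top spice_1 [ 722. -178.  196.] 0.64 r 53.0 ang -3.093
top drawer [ 550. -149.   64.] 0.62 r 122.0 ang 0.263
top clip [ 548. -149.   64.] 0.54 r 124.0 ang 0.267
top clip [ 531. -554.   92.] 0.39 r 417.0 ang 1.59
top clip [ 605. -173.   68.] 0.29 r 68.0 ang 0.537
side knob [ 672. -151.  239.] 0.88 r 10.0 ang -1.206
side salt_shaker [676. -95. 149.] 0.75 r 66.0 ang -1.272
side spice_1 [ 613. -142.  173.] 0.84 r 62.0 ang 0.047
side spice_1 [ 719. -156.  174.] 0.66 r 48.0 ang -2.674
side spice_1 [ 668. -198.  167.] 0.51 r 37.0 ang 1.834
side drawer [ 562. -108.   46.] 0.74 r 122.0 ang -0.083
```

The drawer stayed shut after 12 N. I take the carousel offset from opposite jars, which cancels camera bias: about +0.175 rad, so the salt needs about +1.40 rad (80°). First I turn the wrist back so that joint 7 has room.

```bash
python3 -m crank '[{"x":0,"y":0,"z":0,"ax":0,"ay":0,"az":8.5,"gripper":0.07},{"x":0,"y":0,"z":0,"ax":0,"ay":0,"az":8.5,"gripper":0.07},{"x":0,"y":0,"z":0,"ax":0,"ay":0,"az":8.5,"gripper":0.07},{"x":0,"y":0,"z":0,"ax":0,"ay":0,"az":8.5,"gripper":0.07},{"x":0,"y":0,"z":-0.01,"ax":0,"ay":0,"az":8.5,"gripper":0.07},{"x":0,"y":0,"z":-0.01,"ax":0,"ay":0,"az":8.5,"gripper":0.07},{"x":0,"y":0,"z":0,"ax":0,"ay":0,"az":8.5,"gripper":0.07},{"x":0,"y":0,"z":0,"ax":0,"ay":0,"az":8.5,"gripper":0.07}]'; python3 -m crank '[{"x":0,"y":0,"z":0,"ax":0,"ay":0,"az":0,"gripper":0.07}]' >/dev/null; python3 plan.py 672 -161 285
```

```text
time: 15.35
eef_pos: [508.6, -98.8, 285.2]
eef_rot: [2.206, 2.236, 0.001]
wrist_force: [-0.4, 0.7, -0.7]
gripper_width: 0.746
grasp_force: 0.0
t 15.45 pos [508.5 -98.7 284.8] zaxis [-0. -0. -1.] yaw_y 0.02 q [-0.39  0.44  0.78  1.79 -0.35  1.06  0.53] w 0.744 F [-0.3 -1.   0.1]
az deg 0.0 shift [-0.0655  0.1623 -0.0002]
```

```bash
python3 -m crank '[{"x":-0.013,"y":0.0325,"z":0,"ax":0,"ay":0,"az":0,"gripper":0.07},{"x":-0.013,"y":0.0325,"z":0,"ax":0,"ay":0,"az":0,"gripper":0.07},{"x":-0.013,"y":0.0325,"z":0,"ax":0,"ay":0,"az":0,"gripper":0.07},{"x":-0.013,"y":0.0325,"z":0,"ax":0,"ay":0,"az":0,"gripper":0.07},{"x":-0.0135,"y":0.0325,"z":0,"ax":0,"ay":0,"az":0,"gripper":0.07},{"x":0,"y":0,"z":0,"ax":0,"ay":0,"az":0,"gripper":0.07},{"x":0,"y":0,"z":0,"ax":0,"ay":0,"az":0,"gripper":0.07}]'; python3 plan.py 672 -161 206; python3 look.py b
```

```text
time: 16.15
eef_pos: [671.6, -161.6, 283.9]
eef_rot: [-2.196, -2.244, 0.002]
wrist_force: [-0.8, -0.7, 0.4]
gripper_width: 0.745
grasp_force: 0.0
t 16.15 pos [ 671.6 -161.6  283.9] zaxis [-0.002  0.    -1.   ] yaw_y 0.022 q [-0.15  0.72  0.7   1.29 -0.46  1.29  0.57] w 0.745 F [-0.8 -0.7  0.4]
az deg 0.0 shift [0.0005 0.0005 0.0779]
top knob [ 655. -214.  196.] 0.17 r 56.0 ang 1.621
top spice_1 [ 719. -188.  187.] 0.67 r 54.0 ang 2.982
top spice_1 [ 606. -159.  193.] 0.62 r 66.0 ang 0.339
top drawer [ 555. -121.   60.] 0.73 r 123.0 ang 0.033
side knob [ 671. -148.  235.] 0.54 r 13.0 ang -1.122
side knob [787.  63.  84.] 0.24 r 251.0 ang -1.681
side salt_shaker [674. -93. 150.] 0.76 r 68.0 ang -1.235
side spice_1 [ 665. -205.  188.] 0.8 r 45.0 ang 1.786
side spice_1 [ 718. -161.  178.] 0.65 r 46.0 ang -2.777
side spice_1 [ 615. -139.  175.] 0.59 r 61.0 ang 0.001
side drawer [ 562. -108.   49.] 0.96 r 122.0 ang -0.084
```

View pics/b_side.png

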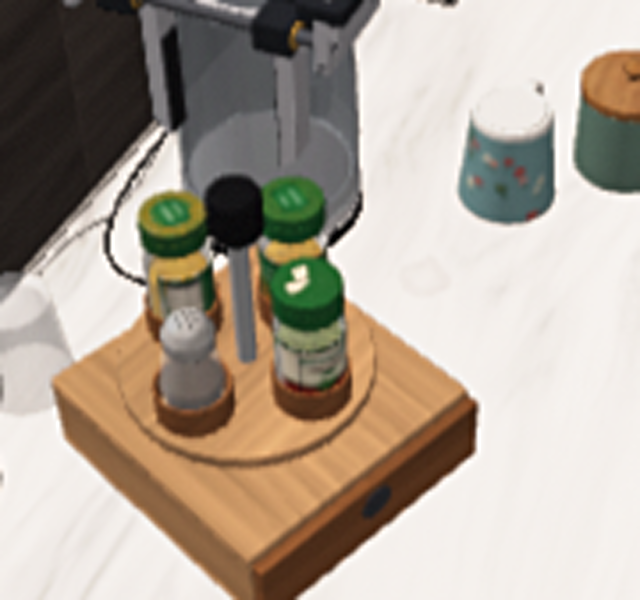

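The drawer is shut flush, and the fingers at x≈170 and 293 straddle the knob at (236,210). Descending to grip.

```bash
python3 -m crank '[{"x":0,"y":0,"z":0.025,"ax":0,"ay":0,"az":0,"gripper":0.07},{"x":0,"y":0,"z":0.025,"ax":0,"ay":0,"az":0,"gripper":0.07},{"x":0,"y":0,"z":0.02,"ax":0,"ay":0,"az":0,"gripper":0.07},{"x":0,"y":0,"z":0.007,"ax":0,"ay":0,"az":0,"gripper":0.07},{"x":0,"y":0,"z":0,"ax":0,"ay":0,"az":0,"gripper":0.07}]'; python3 plan.py 672 -161 206
```

```text
time: 17.25
eef_pos: [671.7, -160.8, 207.1]
eef_rot: [-2.198, -2.242, 0.002]
wrist_force: [0.0, -0.1, -0.3]
gripper_width: 0.749
grasp_force: 0.0
t 17.25 pos [ 671.7 -160.8  207.1] zaxis [-0.002  0.    -1.   ] yaw_y 0.02 q [-0.15  0.78  0.67  1.4  -0.5   1.14  0.61] w 0.749 F [ 0.  -0.1 -0.3]
az deg 0.0 shift [-0.0002  0.0003  0.0011]
```

```bash
python3 -m crank '[{"x":0,"y":0,"z":0,"ax":0,"ay":0,"az":0,"gripper":0.03},{"x":0,"y":0,"z":0,"ax":0,"ay":0,"az":0,"gripper":0.02},{"x":0,"y":0,"z":0,"ax":0,"ay":0,"az":0,"gripper":0.02},{"x":0,"y":0,"z":0,"ax":0,"ay":0,"az":0,"gripper":0.02},{"x":0,"y":0,"z":0,"ax":0,"ay":0,"az":0,"gripper":0.02},{"x":0,"y":0,"z":0,"ax":0,"ay":0,"az":0,"gripper":0.02}]' 25; python3 plan.py 672 -161 206
```

```text
time: 17.85
eef_pos: [675.2, -161.1, 208.6]
eef_rot: [2.194, 2.241, 0.005]
wrist_force: [6.2, -0.8, -2.7]
gripper_width: 0.375
grasp_force: 25.0
t 17.85 pos [ 675.2 -161.1  208.6] zaxis [ 0.006 -0.001 -1.   ] yaw_y 0.021 q [-0.15  0.78  0.67  1.39 -0.5   1.14  0.61] w 0.375 F [ 6.2 -0.8 -2.7]
az deg 0.0 shift [ 0.0002 -0.0032  0.0026]
```

```bash
python3 -m crank '[{"x":0,"y":0.004,"z":0,"ax":0,"ay":0,"az":0,"gripper":0.02},{"x":0,"y":0,"z":0,"ax":0,"ay":0,"az":0,"gripper":0.02},{"x":0,"y":0,"z":0,"ax":0,"ay":0,"az":0,"gripper":0.02}]'; python3 -m crank '[{"x":0,"y":0,"z":0,"ax":0,"ay":0,"az":5,"gripper":0.02}]' >/dev/null;  python3 plan.py 672 -161 206
```

```text
time: 18.15
eef_pos: [675.2, -161.1, 208.5]
eef_rot: [-2.199, -2.242, 0.001]
wrist_force: [-3.9, 0.4, 4.7]
gripper_width: 0.375
grasp_force: 25.0
t 18.25 pos [ 675.2 -161.1  208.5] zaxis [-0.001  0.001 -1.   ] yaw_y -0.069 q [-0.16  0.79  0.69  1.38 -0.52  1.16  0.53] w 0.376 F [-4.1 -0.   5. ]
az deg 0.0 shift [-0.0001 -0.0032  0.0025]
```

```bash
python3 -m crank '[{"x":0,"y":-0.0015,"z":-0.0015,"ax":0,"ay":0,"az":-4,"gripper":0.02},{"x":0,"y":0,"z":0,"ax":0,"ay":0,"az":-5,"gripper":0.02},{"x":0,"y":0,"z":0,"ax":0,"ay":0,"az":-5,"gripper":0.02},{"x":0,"y":0,"z":0,"ax":0,"ay":0,"az":-5,"gripper":0.02},{"x":0,"y":0,"z":0,"ax":0,"ay":0,"az":-5,"gripper":0.02},{"x":0,"y":0,"z":0,"ax":0,"ay":0,"az":-5,"gripper":0.02},{"x":0,"y":0,"z":0,"ax":0,"ay":0,"az":-5,"gripper":0.02},{"x":0,"y":0,"z":0,"ax":0,"ay":0,"az":-5,"gripper":0.02}]'; python3 plan.py 675 -161 208 1.42
python3 look.py c | grep side
```

```text
time: 19.05
eef_pos: [675.0, -161.2, 208.5]
eef_rot: [1.443, 2.79, -0.001]
wrist_force: [0.6, -0.7, -3.8]
gripper_width: 0.377
grasp_force: 25.0
t 19.05 pos [ 675.  -161.2  208.5] zaxis [ 0.    -0.001 -1.   ] yaw_y 0.616 q [-0.07  0.74  0.51  1.38 -0.38  1.11  1.11] w 0.377 F [ 0.6 -0.7 -3.8]
az deg -46.04 shift [0.     0.0002 0.0005]
side knob [ 670. -151.  238.] 0.76 r 10.0 ang -0.994
side knob [ 562. -106.   49.] 0.38 r 123.0 ang -0.104
side spice_1 [ 618. -169.  174.] 0.79 r 54.0 ang 0.507
side spice_1 [ 715. -125.  170.] 0.76 r 56.0 ang -2.089
side spice_1 [ 683. -200.  143.] 0.52 r 41.0 ang 2.211
side drawer [ 560. -108.   48.] 0.59 r 123.0 ang -0.077
```

```bash
python3 -m crank '[{"x":0,"y":0,"z":0.001,"ax":0,"ay":0,"az":-6,"gripper":0.02},{"x":0,"y":0,"z":0,"ax":0,"ay":0,"az":-6,"gripper":0.02},{"x":0,"y":0,"z":0,"ax":0,"ay":0,"az":-6,"gripper":0.02},{"x":0,"y":0,"z":0,"ax":0,"ay":0,"az":-6,"gripper":0.02},{"x":0,"y":0,"z":0,"ax":0,"ay":0,"az":-6,"gripper":0.02},{"x":0,"y":0,"z":0,"ax":0,"ay":0,"az":-6,"gripper":0.02},{"x":0,"y":0,"z":0,"ax":0,"ay":0,"az":-6,"gripper":0.02},{"x":0,"y":0,"z":0,"ax":0,"ay":0,"az":-3,"gripper":0.02}]'; python3 -m crank '[{"x":0,"y":0,"z":0,"ax":0,"ay":0,"az":-1,"gripper":0.02},{"x":0,"y":0,"z":0,"ax":0,"ay":0,"az":0,"gripper":0.02},{"x":0,"y":0,"z":0,"ax":0,"ay":0,"az":0,"gripper":0.02}]' >/dev/null; python3 plan.py 675 -161 208 1.42
python3 look.py d
```

```text
time: 20.45
eef_pos: [674.8, -161.4, 208.5]
eef_rot: [0.267, 3.13, -0.001]
wrist_force: [2.9, -2.1, -7.2]
gripper_width: 0.376
grasp_force: 25.0
t 20.75 pos [ 674.8 -161.4  208.5] zaxis [ 0.    -0.001 -1.   ] yaw_y 1.415 q [ 0.03  0.71  0.3   1.38 -0.22  1.08  1.78] w 0.379 F [ 4.  -3.5 -7.3]
az deg -0.29 shift [-0.0001  0.0004  0.0005]
top salt_shaker [ 613. -148.  171.] 0.61 r 61.0 ang 0.148
top spice_1 [ 641. -213.  196.] 0.8 r 60.0 ang 1.4
top spice_1 [ 672. -119.  147.] 0.51 r 42.0 ang -1.207
top spice_1 [ 600. -481.   90.] 0.18 r 328.0 ang 1.714
top drawer [ 558. -126.   63.] 0.52 r 119.0 ang 0.063
side knob [ 665. -153.  238.] 0.63 r 11.0 ang -0.488
side knob [ 666. -137.   93.] 0.42 r 25.0 ang -0.966
side salt_shaker [ 616. -127.  146.] 0.62 r 66.0 ang -0.181
side spice_1 [682. -99. 174.] 0.93 r 63.0 ang -1.376
side spice_1 [ 720. -167.  169.] 0.6 r 48.0 ang -2.906
side drawer [ 558. -108.   46.] 0.71 r 125.0 ang -0.07
side clip [597. -94.  70.] 0.57 r 101.0 ang -0.36
```

I've used all ten pictures, so from here it's numbers only. I'll refine the initial carousel phase and check the present one from the green-cap blobs.

```bash
cat > caps.py <<'E'
from rig import vision
from h import *
from scipy.optimize import least_squares
yaw=-.3637; A=np.array([675,-161.])
def blobs(im):
    hsv=cv2.cvtColor(im,cv2.COLOR_BGR2HSV); m=cv2.inRange(hsv,(28,110,30),(85,255,255))
    m[:130]=0; m[270:]=0; m[:,:180]=0; m[:,262:]=0
    n,l,s,c=cv2.connectedComponentsWithStats(m); return [(s[i,4],c[i]) for i in range(1,n) if s[i,4]>40]
P={n:vision.get_image(n) for n in('top','side')}
for tag in('start','now'):
    for n in('top','side'):
        b=blobs(cv2.imread(f'pics/{n}0.png') if tag=='start' else P[n]['pixels']); print(tag,n,[(int(a),c.round(1).tolist()) for a,c in b])
        W=np.array([px2w(P[n],*c,190)[:2] for a,c in b]); 
        for w in W:
            d=w-A; print('   ',w.round(1),'r',np.hypot(*d).round(1),'ang',((np.arctan2(d[1],d[0])-np.pi-yaw+np.pi)%(2*np.pi)-np.pi).round(3))
        if len(W)>=3:
            k=np.array([round(((np.arctan2(*(w-A)[::-1])-np.pi-yaw-.17*(tag=='start'))/(np.pi/2))) for w in W])
            f=lambda v:(np.c_[A[0]+v[0]+v[3]*np.cos(np.pi+yaw+v[2]+k*np.pi/2),A[1]+v[1]+v[3]*np.sin(np.pi+yaw+v[2]+k*np.pi/2)]-W).ravel()
            r=least_squares(f,[0,0,0.1,55]); print('  fit off,phase,r',r.x.round(3),'rms',np.sqrt((r.fun**2).mean()).round(2))
E
python3 caps.py
```

```text
start top [(54, [220.6, 145.6])]
    [ 726.9 -166.8] r 52.2 ang -2.89
start side [(274, [231.7, 189.3]), (214, [198.3, 194.4]), (326, [235.3, 212.7])]
    [ 660.8 -211.2] r 52.2 ang 1.659
    [ 722.9 -164. ] r 48.0 ang -2.84
    [ 619.5 -147.5] r 57.1 ang 0.126
  fit off,phase,r [-4.35   4.308  0.199 53.347] rms 1.26
now top []
now side [(244, [234.9, 191.4]), (123, [198.0, 194.1]), (290, [199.9, 215.6])]
    [ 651. -208.] r 52.8 ang 1.462
    [ 723.9 -164.5] r 49.0 ang -2.849
    [ 685.9 -107.4] r 54.7 ang -1.407
  fit off,phase,r [-5.286  5.944  0.085 53.68 ] rms 3.44
```

```bash
sed -i 's/(28,110,30),(85,255,255)/(30,70,20),(90,255,255)/; s/s\[i,4\]>40/s[i,4]>60/' caps.py; python3 caps.py; python3 plan.py 675 -161 208 1.42
```

```text
start top [(152, [221.6, 144.3]), (232, [238.5, 169.2]), (200, [213.5, 185.8])]
    [ 730.4 -169.2] r 56.0 ang -2.926
    [ 665.  -214.8] r 54.8 ang 1.75
    [ 620.1 -151.6] r 55.7 ang 0.194
  fit off,phase,r [-0.124  0.779  0.198 55.755] rms 0.47
start side [(291, [231.7, 189.0]), (215, [198.2, 194.4]), (422, [235.6, 214.6])]
    [ 661.3 -212.1] r 52.9 ang 1.673
    [ 722.9 -163.8] r 47.9 ang -2.836
    [ 616.4 -142.7] r 61.4 ang 0.062
  fit off,phase,r [-4.837  6.336  0.183 55.558] rms 1.75
now top [(123, [236.6, 174.9])]
    [ 649.7 -210.3] r 55.4 ang 1.459
now side [(341, [234.8, 193.8]), (137, [197.9, 193.8]), (202, [201.7, 216.9]), (99, [197.4, 211.9])]
    [ 647.5 -200.8] r 48.4 ang 1.33
    [ 724.7 -165.3] r 49.9 ang -2.865
    [ 680.4 -105.6] r 55.6 ang -1.304
    [ 696.5 -114.7] r 51.0 ang -1.642
  fit off,phase,r [-3.8500e+00  6.9620e+00  1.0000e-02  5.0119e+01] rms 6.23
t 21.55 pos [ 674.8 -161.4  208.5] zaxis [ 0.    -0.001 -1.   ] yaw_y 1.416 q [ 0.03  0.71  0.3   1.38 -0.22  1.08  1.78] w 0.376 F [ 4.2 -3.7 -6.4]
az deg -0.25 shift [-0.0002  0.0004  0.0005]
```

The top fit gives phase 0.198 (rms 0.5 mm), so the salt is about +0.02 rad past square. I'll trim by 1.2° and relieve the forces.

```bash
python3 -m crank '[{"x":0,"y":0,"z":0.001,"ax":0,"ay":0,"az":0.6,"gripper":0.02},{"x":0,"y":0,"z":0.001,"ax":0,"ay":0,"az":0.6,"gripper":0.02},{"x":0,"y":0,"z":0,"ax":0,"ay":0,"az":0,"gripper":0.02},{"x":0,"y":0,"z":0,"ax":0,"ay":0,"az":0,"gripper":0.02},{"x":0,"y":0,"z":0,"ax":0,"ay":0,"az":0,"gripper":0.02},{"x":0,"y":0,"z":0,"ax":0,"ay":0,"az":0,"gripper":0.02}]'; python3 plan.py 675 -161 208 1.398
python3 look.py e | grep -E 'salt|drawer'
python3 - <<'E'
from rig import vision
p=vision.get_image('top')
for q in('mug_b','sugar_tin','honey_jar'): print(q,[d['location'] for d in vision.look_for(p,q)[:1]])
E
```

```text
time: 22.15
eef_pos: [674.9, -161.4, 208.5]
eef_rot: [0.277, 3.128, -0.001]
wrist_force: [-0.3, -2.2, 6.0]
gripper_width: 0.379
grasp_force: 25.0
t 22.15 pos [ 674.9 -161.4  208.5] zaxis [ 0.002 -0.001 -1.   ] yaw_y 1.394 q [ 0.03  0.71  0.31  1.38 -0.22  1.08  1.77] w 0.379 F [-0.3 -2.2  6. ]
az deg -0.2 shift [-0.0001  0.0004  0.0005]
top salt_shaker [ 613. -146.  171.] 0.67 r 61.0 ang 0.11
top drawer [ 558. -127.   65.] 0.51 r 119.0 ang 0.073
side salt_shaker [ 615. -125.  147.] 0.58 r 68.0 ang -0.2
side drawer [ 559. -109.   46.] 0.91 r 125.0 ang -0.069
mug_b [[597.4, -478.3, 91.8]]
sugar_tin [[528.9, -554.2, 92.0]]
honey_jar [[796.1, 52.2, 106.9]]
```

```bash
python3 -c "
from rig import env
print(env.job_done())"
```

```text
the job is handed in; nothing more can be done
None
```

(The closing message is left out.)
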